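# Weigh the hard drive hemmed in by stamps

## Task

The blue hard drive is hemmed in by the red, green and yellow stamps: first stand all three stamps in the white tray, then stand the drive upright in the middle of the scale's weighing plate, setting it down without dropping it, and only then put each stamp back upright in the middle of the pad of its own colour. Leave the white coffee mug where it stands.

Things in the scene. Friction and masses are not known exactly. Their poses are not given: they have to be found in the camera images.
- stamp_red: Self-inking office stamp with a red handle, 0.14 kg: black square body 44 x 44 mm and 45 mm high, on it a round upright red handle 28 mm across, from 45 to 100 mm above the underside (grip it there, fingertips above the body). Origin: centre of the underside, z up. At the start it stands on the red pad. A stamp with an all-black handle also on the desk is not part of the job.
- stamp_green: Self-inking office stamp with a green handle, 0.14 kg: black square body 44 x 44 mm and 45 mm high, on it a round upright green handle 28 mm across, from 45 to 100 mm above the underside (grip it there, fingertips above the body). Origin: centre of the underside, z up. At the start it stands on the green pad. A stamp with an all-black handle also on the desk is not part of the job.
- stamp_yellow: Self-inking office stamp with a yellow handle, 0.14 kg: black square body 44 x 44 mm and 45 mm high, on it a round upright yellow handle 28 mm across, from 45 to 100 mm above the underside (grip it there, fingertips above the body). Origin: centre of the underside, z up. At the start it stands on the yellow pad. A stamp with an all-black handle also on the desk is not part of the job.
- pad_red: Flat fixed red square, 62 x 62 x 3 mm, lying on the grey mat: the place of the red stamp. Origin: centre of its underside; its top is 3 mm higher; x and y along its edges. The three pads lie round the place where the hard drive stands at the start (two on the robot's side of it, one beyond it); which colour lies where varies.
- pad_green: Flat fixed green square, 62 x 62 x 3 mm, lying on the grey mat: the place of the green stamp. Origin: centre of its underside; its top is 3 mm higher; x and y along its edges. The three pads lie round the place where the hard drive stands at the start (two on the robot's side of it, one beyond it); which colour lies where varies.
- pad_yellow: Flat fixed yellow square, 62 x 62 x 3 mm, lying on the grey mat: the place of the yellow stamp. Origin: centre of its underside; its top is 3 mm higher; x and y along its edges. The three pads lie round the place where the hard drive stands at the start (two on the robot's side of it, one beyond it); which colour lies where varies.
- drive: Blue external hard drive standing on its long edge, 0.45 kg: 36 mm thick (its x), 140 mm long (its y), 85 mm high (its z, up), vent slots on top. Origin: centre of the underside. At the start it stands on the 2 mm grey mat, about 10 mm from the bodies of the stamps on both its long sides, so fingers fit beside it only once they are gone.
- tray: Low white open tray fixed to the desk, 252 (x) x 102 (y) mm outside, walls 5 mm thick and 16 mm high, inner floor 5 mm above its origin; room for the three stamps in a row along its x. Origin: centre of the underside. Either left or right of the mat.
- scale_plate (a point): Middle of the top of the steel weighing plate of a black bench scale fixed to the desk; plate 125 (x) x 150 mm (y), top 40 mm above the desk, flat. Its x and y run along the plate's edges; a small green display lies on its -x side, 12 mm lower than the plate. On the other side of the mat from the tray. The plate does not sink.
- mug: White coffee mug, 76 mm across, 90 mm high, with a handle, standing on the desk beyond the mat. Origin: centre of the underside. Not part of the job: it must not be knocked over or pushed away.
There are look-alikes about, which are no part of the job. What is shaped like the stamp_red but pink or purple is not meant. What is meant by the drive is not pink, and is the larger of those in its own colour.

How it is judged (in metres and radians):
On the way, in this order (a step that is already met when the one before it is completed fails the run):
1. all three stamps stand upright and released in the white tray (x of stamp_red in the frame of tray between -0.108 and 0.108 m and y of stamp_red in the frame of tray between -0.038 and 0.038 m and z of each of stamp_red, stamp_green, stamp_yellow in the frame of tray below 0.012 m and contact force between the fingers and stamp_red below 0.2 N and linear speed of each of stamp_red, stamp_green, stamp_yellow below 0.03 m/s and angle between each of stamp_red, stamp_green, stamp_yellow's own z axis and vertical below 0.12 rad and x of stamp_green in the frame of tray between -0.108 and 0.108 m and y of stamp_green in the frame of tray between -0.038 and 0.038 m and contact force between the fingers and stamp_green below 0.2 N and x of stamp_yellow in the frame of tray between -0.108 and 0.108 m and y of stamp_yellow in the frame of tray between -0.038 and 0.038 m and contact force between the fingers and stamp_yellow below 0.2 N), for 0.2 s.
2. the drive stands released in the middle of the weighing plate while the three stamps stand in the tray (all of step 1 and horizontal distance between drive and scale_plate below 0.015 m and z of drive in the frame of scale_plate between -0.005 and 0.008 m and contact force between the fingers and drive below 0.2 N and linear speed of drive below 0.03 m/s and angle between drive's own z axis and vertical below 0.12 rad), for 0.2 s.
At the end, for the whole second after the job is handed in: The drive stands upright on the weighing plate, its centre within 15 mm of the plate's centre; each stamp stands upright on the pad of its own colour, within 12 mm of the pad's centre; all upright within 0.12 rad, released and at rest (horizontal distance between drive and scale_plate below 0.015 m and z of drive in the frame of scale_plate between -0.005 and 0.008 m and contact force between the fingers and drive below 0.2 N and linear speed of each of drive, stamp_red, stamp_green, stamp_yellow below 0.03 m/s and angle between each of drive, stamp_red, stamp_green, stamp_yellow's own z axis and vertical below 0.12 rad and horizontal distance between stamp_red and pad_red below 0.012 m and z of stamp_red in the frame of pad_red below 0.009 m and contact force between the fingers and stamp_red below 0.2 N and horizontal distance between stamp_green and pad_green below 0.012 m and z of stamp_green in the frame of pad_green below 0.009 m and contact force between the fingers and stamp_green below 0.2 N and horizontal distance between stamp_yellow and pad_yellow below 0.012 m and z of stamp_yellow in the frame of pad_yellow below 0.009 m and contact force between the fingers and stamp_yellow below 0.2 N); the robot touches nothing.
It fails at once if the drive is dropped: moves faster than 0.6 m/s with no finger on it (linear speed of drive above 0.6 m/s and contact force between the fingers and drive below 0.1 N).
It fails at once if the mug is tipped by more than 0.4 rad or moved by more than 30 mm (angle between mug's own z axis and vertical above 0.4 rad or distance of mug from where it was at the start of the episode above 0.03 m).
It also fails if it takes over 144 s, if anything falls off the work surface, if the arm or the gripper's body presses on something with over 40 N, if the wrist force passes 120 N, or if a joint passes its speed limit or range.

## Robot

A 6-joint arm with a two-finger parallel gripper is mounted at the origin on the work surface. World frame = base frame: x ahead of the robot, y to its left, z up, the work surface at z = 0. Lengths are in m, angles in degrees, forces in N, time in s.
With the tool pointing down it reaches from about 0.25 to 0.725 m from the base axis. Payload 9.7 kg.
Tool frame: the origin (TCP) lies midway between the tips of the shut fingers; the grasp point (between the pads) lies 19 mm behind it; z points along the fingers, y is the line along which they close (so a half turn about z gives the same grasp; the last joint's range is limited). The gripper opens to 85 mm and grips with 20 to 120 N. Pads are 22 mm wide; open, the fingers measure 114 mm over their backs; the gripper's body (76 mm by 85 mm) begins 54 mm behind the grasp point. The pads swing forward as they close: fully open they stand 13 mm farther back than shut.
Start: joints at [64.515, 4.979, 10.078, 95.1, 0, 90], TCP at [0.237, 0.496, 0.231] pointing down, gripper open.
Joint ranges: [-179.16, 179.16], [-48.56, 103.87], [-65.8, 70.77], [-126.05, 130.52], [-82.76, 87.17], [-180, 180]. Speed limits (degrees/s): [127.2, 127.2, 147.25, 180, 180, 180].

## Interface

Orientations are given as [roll, pitch, yaw] about the fixed x, y, z axes, in that order (R = Rz(yaw) Ry(pitch) Rx(roll)).
In Python, from workcell import bot gives the robot as it stands.
- The arm moves only by the shell command python3 -m crank 'ROWS' [FORCE]. ROWS is JSON, a list of rows, each an object with "gripper": the finger opening in mm, from 0 to 85.4; "travel": the shift along the tool's x, y, z in mm, a list of three; "twist": the turn, a rotation vector about the tool's x, y, z in rad, a list of three. In form: [{"gripper": gripper, "travel": [tx, ty, tz], "twist": [rx, ry, rz]}, ...]. A call has 1 to 12 rows; each row shifts and turns the commanded pose from where the row before left it, along the tool's axes as they then stand; what a row does not reach is not made up. A row lasts 1/8 s, in which the tool goes at most 62.5 mm and 10.7 degrees, less where a joint would pass 70% of its speed; a pose out of reach is approached as far as the arm can. A call is refused whole if a number of a shift passes 62.5 or a number of a turn 0.188, either way. A call with a gripper value outside its range is refused whole. The fingers move at their own pace and stop on an object; FORCE is the grip in N (left out, the last holds). Time passes only in rows, so rows that do not move let the fingers close. It gives the time, the measured TCP pose, the force, the opening and the grip force at its end, in the units of the state.
- bot.get_obs(): the state, without advancing time (a new reading comes with each control period).
- bot.camera(name): name is "scene" or "top" or "wrist"; returns the picture (400x640x3 uint8, red, green, blue); there is no depth.
- bot.calibration(name): a dict with "vfov" (degrees; the focal length in pixels is half the picture's height over the tangent of half this angle, whatever the lens; pixels are square), "cx", "cy" (the principal point, pixels), "camera_from_world" (4x4, takes a point from world to camera coordinates). Camera axes: x right, y down, z forward; pixel columns grow to the right and rows downward; lengths in m; the calibration is good to about 2 mm. A picture is of the moment at which its call begins: read the wrist's pose just before it. calibration takes no time and is no camera call; for the wrist camera it gives the pose at the moment of the call.
- bot.job_done(): hands the job in; it is judged then, once.
The state is a dict: "time": time; "q": joint angles; "qd": joint speeds; "joint_efforts": joint torques, N m; "ee_pos": TCP position; "tcp_rot": TCP orientation; "wrist_force": force on the tool from outside, world axes, zero at the start; "torque": the same for the moment, N m; "opening": finger opening in m; "grasp_force": force on a finger pad.
Only numpy, scipy, OpenCV 4.12 (cv2) and the standard library are available. Lean on these libraries where they do the work, as an engineer would, in place of code of your own. Each camera call takes 0.05 s, during which the arm holds its last target. There are 200 camera calls.

## Working session

There is one attempt and no reset: what is moved stays moved. The work goes in short steps, Python scripts to look and compute and a shell command to move; the robot and the scene stay as the last step left them, time stands still between calls to the robot, and variables do not carry over. Pictures are saved under pics/ and viewed, at most 14 in all, crops included, and the job is handed in when it is done.

```bash
mkdir -p pics; ls
python3 - <<'E'
from workcell import bot
import cv2,numpy as np
for n in("top","scene"):
    im=bot.camera(n); cv2.imwrite(f"pics/{n}0.png",im[:,:,::-1])
    c=bot.calibration(n); print(n,c["vfov"],c["cx"],c["cy"],np.round(c["camera_from_world"],4).tolist(), [k for k in c])
o=bot.get_obs();print(o["time"],o["ee_pos"],o["tcp_rot"],o["opening"])
E
```

```text
pics
top 45.91694958123418 320.17115493109964 194.84318408329509 [[-0.0277, -0.9996, -0.0085, 0.0997], [-0.998, 0.0282, -0.0572, 0.5159], [0.0575, 0.0069, -0.9983, 1.1172], [0.0, 0.0, 0.0, 1.0]] ['vfov', 'cx', 'cy', 'camera_from_world']
scene 43.34607087633749 322.998698869449 197.74900159263296 [[-0.7441, 0.6678, 0.0159, 0.3627], [0.5449, 0.6205, -0.564, -0.3096], [-0.3865, -0.411, -0.8256, 1.56], [0.0, 0.0, 0.0, 1.0]] ['vfov', 'cx', 'cy', 'camera_from_world']
0.1 [0.23655126 0.49631249 0.23064513] [-1.79931284e+02 -2.97103066e-03  1.54515339e+02] 0.08553649084119462
```

View pics/top0.png

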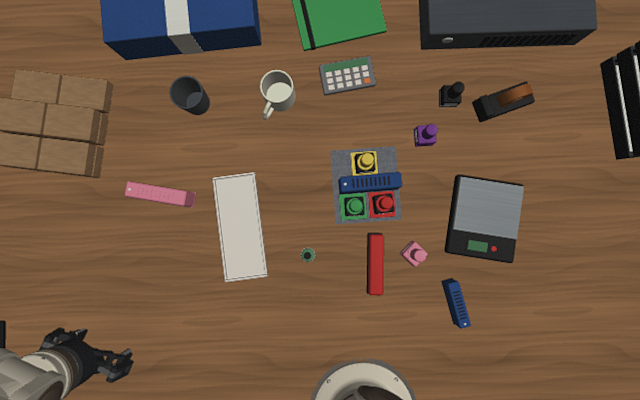

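View pics/scene0.png

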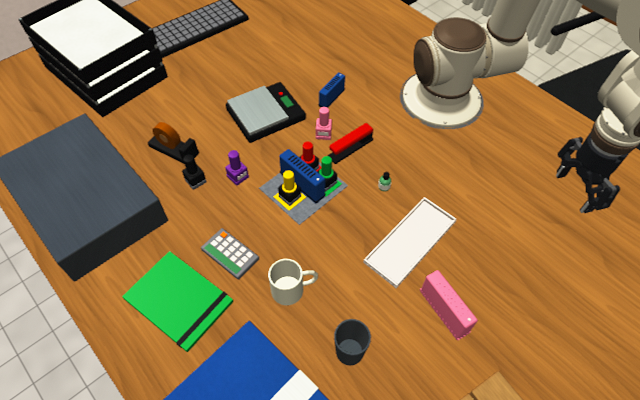

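Top view: yellow stamp (365,162) lies beyond the drive, with green (354,206) and red (383,204) on the robot's side. The tray is at (240,227), the scale at (485,218) and the mug at (278,90). There are two blue drive-like bodies, at (370,183) and (456,303). The larger one, on the mat between the stamps, fits. For stamps, the pink (415,254), purple (426,134) and all-black (452,95) ones are not meant. I'll confirm in an enlarged crop and measure.

```bash
cat > h.py <<'E'
from workcell import bot
import cv2,numpy as np
def ray(n,uv,z,cal=None):
    c=cal or bot.calibration(n); f=200/np.tan(np.radians(c["vfov"]/2)); M=np.array(c["camera_from_world"])
    R,t=M[:3,:3],M[:3,3]; o=-R.T@t
    uv=np.atleast_2d(np.array(uv,float)); d=np.c_[(uv[:,0]-c["cx"])/f,(uv[:,1]-c["cy"])/f,np.ones(len(uv))]@R
    return o+d*((z-o[2])/d[:,2])[:,None]
def mask(im,lo,hi):
    return cv2.inRange(cv2.cvtColor(im,cv2.COLOR_RGB2HSV),lo,hi)
def blobs(m,x0,y0,x1,y1,amin=20):
    k=np.zeros_like(m);k[y0:y1,x0:x1]=m[y0:y1,x0:x1]
    cs=cv2.findContours(k,cv2.RETR_EXTERNAL,cv2.CHAIN_APPROX_NONE)[0]
    return sorted([c for c in cs if cv2.contourArea(c)>amin],key=cv2.contourArea,reverse=True)
def rect(n,c,z):
    p=ray(n,c.reshape(-1,2),z)[:,:2]; return cv2.minAreaRect((p*1000).astype(np.float32))
E
python3 - <<'E'
from h import *
im=cv2.cvtColor(cv2.imread("pics/top0.png"),cv2.COLOR_BGR2RGB)
cv2.imwrite("pics/crop.png",cv2.resize(im[140:230,320:410],None,fx=6.5,fy=6.5,interpolation=cv2.INTER_CUBIC)[:,:,::-1])
w=mask(im,(0,0,180),(180,60,255))
for c in blobs(w,200,160,280,300)[:1]: print("tray",rect("top",c,.016))
g=mask(im,(0,0,75),(180,70,255))
for c in blobs(g,445,165,530,270)[:2]: print("plate",rect("top",c,.04),c.reshape(-1,2).min(0),c.reshape(-1,2).max(0))
b=mask(im,(105,120,40),(125,255,255))
for c in blobs(b,330,165,410,200)[:2]: print("drive",rect("top",c,.087),cv2.contourArea(c))
for k,(lo,hi) in dict(y=((22,100,60),(32,255,255)),g=((60,100,40),(85,255,255)),r=((0,140,40),(5,255,255))).items():
    for c in blobs(mask(im,lo,hi),330,145,410,225,8): print(k,rect("top",c,.005),c.reshape(-1,2).min(0),c.reshape(-1,2).max(0),cv2.contourArea(c))
gm=mask(im,(95,15,40),(130,110,110))
for c in blobs(gm,325,140,410,230)[:1]: print("mat",rect("top",c,.002))
E
```

```text
tray ((449.173828125, 279.1379699707031), (250.22314453125, 98.96537017822266), 6.324451446533203)
plate ((476.47406005859375, -306.39501953125), (150.61253356933594, 125.87187957763672), 79.31097412109375) [453 177] [523 239]
drive ((539.9066162109375, -27.795799255371094), (35.36273956298828, 138.7144317626953), 3.2551608085632324) 878.5
y ((594.138671875, -22.773181915283203), (56.342220306396484, 62.48000717163086), 2.7687478065490723) [351 151] [377 175] 548.0
g ((490.03436279296875, 7.624855041503906), (61.96411895751953, 61.30517578125), 2.4892916679382324) [340 193] [366 219] 605.0
r ((493.1400451660156, -62.11810302734375), (61.7681884765625, 61.290565490722656), 2.48923397064209) [368 191] [395 217] 437.0
mat ((539.3511352539062, 10.507926940917969), (176.22052001953125, 85.54409790039062), 2.494201183319092)
```

View pics/crop.png

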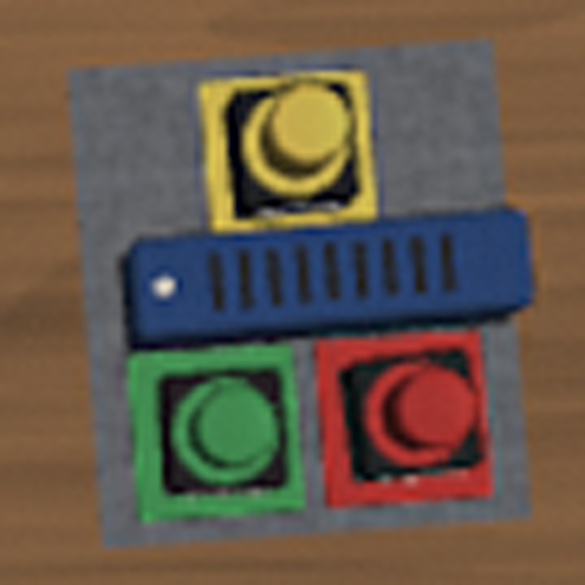

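The crop confirms it: the blue drive with vents and an LED sits between yellow (beyond), green (near left) and red (near right). Measured sizes match the given ones: tray 250x99, plate 151x126, drive 139x35, pads about 62. Yellow's pad is partly hidden. Next I'll locate the handle tops at z=0.105.

```bash
python3 - <<'E'
from h import *
for n,p in dict(y=(313,118),r=(437,408),g=(240,430)).items():
    uv=(np.array(p)+.5)/6.5-.5+[320,140]; print(n,ray("top",uv,.105).round(4))
print("mug",ray("top",(279,84),.09).round(3))
c=bot.get_obs();print(c["q"],c["ee_pos"])
t=np.array([.449,.279]);a=np.radians(6.3)
for s in(-.072,0,.072):print("slot",t+s*np.array([np.cos(a),np.sin(a)]))
E
python3 -m crank '[{"gripper":50,"travel":[0,0,-60],"twist":[0,0,-0.12]},{"gripper":50,"travel":[0,0,0],"twist":[0,0,-0.12]}]' 40; python3 -c "
from workcell import bot;o=bot.get_obs();print(o['q'],o['tcp_rot'],o['ee_pos'],o['opening'])"
```

```text
y [[ 0.5927 -0.023   0.105 ]]
r [[ 0.4926 -0.0617  0.105 ]]
g [[0.487  0.0052 0.105 ]]
mug [[0.769 0.171 0.09 ]]
[6.45151700e+01 5.00908372e+00 1.00392238e+01 9.50988562e+01
 2.97082601e-03 8.99998276e+01] [0.23655126 0.49631249 0.23064513]
slot [0.37743481 0.27109913]
slot [0.449 0.279]
slot [0.52056519 0.28690087]
time: 0.35
ee_pos: [0.2369, 0.4971, 0.2951]
tcp_rot: [179.7, 0.1, 168.5]
wrist_force: [0.4, 1.1, -0.4]
opening: 0.0518
grasp_force: 0.0
[6.45162482e+01 6.79333620e+00 1.92609340e+01 1.02171823e+02
 1.27901716e-04 7.60254186e+01] [1.79712949e+02 7.13025887e-02 1.68490651e+02] [0.23693291 0.4971044  0.29510743] 0.05175776467479541
```

```bash
cat > to.py <<'E'
# prints tool-axis shift (mm) and yaw twist from the present pose to x y z [yaw]
import sys,numpy as np
from workcell import bot
from scipy.spatial.transform import Rotation as R
a=[float(v) for v in sys.argv[1:]];o=bot.get_obs()
r=R.from_euler('xyz',o['tcp_rot'],degrees=True)
print('t',round(o['time'],2),'pos',o['ee_pos'].round(4),'rot',o['tcp_rot'].round(2),'q6',o['q'][5].round(1),'shift',(r.inv().apply(np.array(a[:3])-o['ee_pos'])*1000).round(1))
if len(a)>3: print('twist',(r.inv()*R.from_euler('xyz',[180,0,a[3]],degrees=True)).as_rotvec().round(3))
E
python3 -m crank '[{"gripper":50,"travel":[0,0,0],"twist":[0,0,-0.122]},{"gripper":50,"travel":[0,0,0],"twist":[0,0,-0.122]},{"gripper":50,"travel":[0,0,0],"twist":[0,0,0]}]'
python3 to.py 0.4926 -0.062 0.25 182.5
```

```text
time: 0.72
ee_pos: [0.2366, 0.4964, 0.2909]
tcp_rot: [-180.0, -0.0, -177.8]
wrist_force: [0.3, -0.1, -0.0]
opening: 0.0499
grasp_force: 0.0
t 0.72 pos [0.2366 0.4964 0.2909] rot [-1.7997e+02 -2.0000e-02 -1.7780e+02] q6 62.3 shift [-234.4 -567.8   41.2]
twist [-0.001 -0.    -0.005]
```

```bash
python3 -m crank '[{"gripper":50,"travel":[-19.5,-47.3,3.4],"twist":[0,0,0]},{"gripper":50,"travel":[-19.5,-47.3,3.4],"twist":[0,0,0]},{"gripper":50,"travel":[-19.5,-47.3,3.4],"twist":[0,0,0]},{"gripper":50,"travel":[-19.5,-47.3,3.4],"twist":[0,0,0]},{"gripper":50,"travel":[-19.5,-47.3,3.4],"twist":[0,0,0]},{"gripper":50,"travel":[-19.5,-47.3,3.4],"twist":[0,0,0]},{"gripper":50,"travel":[-19.5,-47.3,3.4],"twist":[0,0,0]},{"gripper":50,"travel":[-19.5,-47.3,3.4],"twist":[0,0,0]},{"gripper":50,"travel":[-19.5,-47.3,3.4],"twist":[0,0,0]},{"gripper":50,"travel":[-19.5,-47.3,3.4],"twist":[0,0,0]},{"gripper":50,"travel":[-19.5,-47.3,3.4],"twist":[0,0,0]},{"gripper":50,"travel":[-19.5,-47.3,3.4],"twist":[0,0,0]}]'
python3 -m crank '[{"gripper":50,"travel":[0,0,0],"twist":[0,0,0]},{"gripper":50,"travel":[0,0,0],"twist":[0,0,0]}]'
python3 to.py 0.4926 -0.062 0.062 182.5
python3 - <<'E'
from h import *
cal=bot.calibration("wrist");im=bot.camera("wrist");cv2.imwrite("pics/w1.png",im[:,:,::-1])
E
```

```text
time: 2.22
ee_pos: [0.4931, -0.0632, 0.2503]
tcp_rot: [180.0, 0.0, -178.0]
wrist_force: [1.0, 0.7, 1.1]
opening: 0.05
grasp_force: 0.0
time: 2.48
ee_pos: [0.4925, -0.0614, 0.2503]
tcp_rot: [180.0, -0.0, -177.9]
wrist_force: [0.4, -0.1, 0.2]
opening: 0.05
grasp_force: 0.0
t 2.48 pos [ 0.4925 -0.0614  0.2503] rot [ 1.7998e+02 -4.0000e-02 -1.7789e+02] q6 -9.2 shift [ -0.2  -0.6 188.3]
twist [ 0.    -0.001 -0.007]
```

View pics/w1.png

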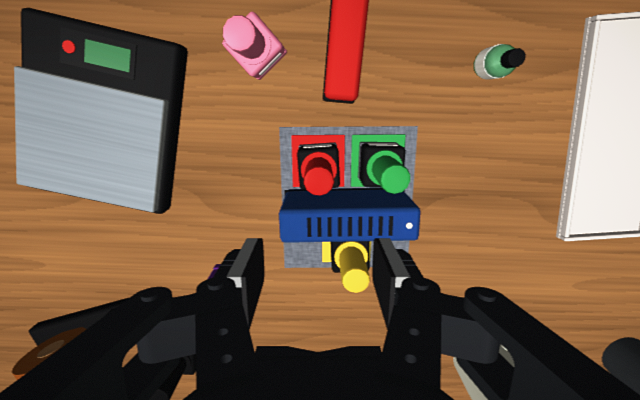

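The wrist view shows the red handle top (318,180) centred between the fingers. Green is at (395,180) and yellow at (355,280). I'll cross-check the positions with this view.

Run:
```python
from h import *
print(ray("wrist",[(318,180),(395,180),(354,280)],.105).round(4))
```

```text
[[ 0.4926 -0.0605  0.105 ]
 [ 0.49    0.0079  0.105 ]
 [ 0.5909 -0.0219  0.105 ]]
```

```bash
python3 -m crank '[{"gripper":50,"travel":[0,0,45],"twist":[0,0,0]},{"gripper":50,"travel":[0,0,45],"twist":[0,0,0]},{"gripper":50,"travel":[0,0,40],"twist":[0,0,0]},{"gripper":50,"travel":[0,0,30],"twist":[0,0,0]},{"gripper":50,"travel":[0,0,20],"twist":[0,0,0]},{"gripper":50,"travel":[0,0,8],"twist":[0,0,0]},{"gripper":50,"travel":[0,0,0],"twist":[0,0,0]},{"gripper":15,"travel":[0,0,0],"twist":[0,0,0]},{"gripper":15,"travel":[0,0,0],"twist":[0,0,0]},{"gripper":15,"travel":[0,0,0],"twist":[0,0,0]},{"gripper":15,"travel":[0,0,0],"twist":[0,0,0]},{"gripper":15,"travel":[0,0,0],"twist":[0,0,0]}]' 40
python3 to.py 0.377 0.271 0.25
```

```text
time: 4.03
ee_pos: [0.4934, -0.0614, 0.0637]
tcp_rot: [180.0, 0.1, -177.8]
wrist_force: [-0.8, 1.4, 5.7]
opening: 0.0275
grasp_force: 39.2
t 4.03 pos [ 0.4934 -0.0614  0.0637] rot [ 1.7999e+02  1.1000e-01 -1.7776e+02] q6 -9.4 shift [ 102.9  336.8 -186.4]
```

```bash
python3 -m crank '[{"gripper":15,"travel":[0,0,-20],"twist":[0,0,0]},{"gripper":15,"travel":[0,0,-45],"twist":[0,0,0]},{"gripper":15,"travel":[0,0,-50],"twist":[0,0,0]},{"gripper":15,"travel":[0,0,-45],"twist":[0,0,0]},{"gripper":15,"travel":[11,35,-20],"twist":[0,0,0]},{"gripper":15,"travel":[15,50,0],"twist":[0,0,0]},{"gripper":15,"travel":[16,52,0],"twist":[0,0,0]},{"gripper":15,"travel":[16,52,0],"twist":[0,0,0]},{"gripper":15,"travel":[16,52,0],"twist":[0,0,0]},{"gripper":15,"travel":[15,50,0],"twist":[0,0,0]},{"gripper":15,"travel":[11,36,0],"twist":[0,0,0]},{"gripper":15,"travel":[2,10,0],"twist":[0,0,0]}]'
python3 -m crank '[{"gripper":15,"travel":[0,0,0],"twist":[0,0,0]},{"gripper":15,"travel":[0,0,0],"twist":[0,0,0]}]'
python3 to.py 0.377 0.271 0.064 182.5
```

```text
time: 5.52
ee_pos: [0.3768, 0.2728, 0.2424]
tcp_rot: [-180.0, -0.0, -177.6]
wrist_force: [-0.5, -0.3, -0.9]
opening: 0.0271
grasp_force: 39.7
time: 5.78
ee_pos: [0.378, 0.2703, 0.2425]
tcp_rot: [-180.0, 0.0, -177.8]
wrist_force: [-0.0, -0.1, -0.8]
opening: 0.027
grasp_force: 39.7
t 5.78 pos [0.378  0.2703 0.2425] rot [-179.98    0.   -177.81] q6 33.4 shift [  1.    0.8 178.5]
twist [-0.     0.    -0.005]
```

```bash
python3 -m crank '[{"gripper":15,"travel":[0,0,40],"twist":[0,0,0]},{"gripper":15,"travel":[0,0,50],"twist":[0,0,0]},{"gripper":15,"travel":[0,0,45],"twist":[0,0,0]},{"gripper":15,"travel":[0,0,25],"twist":[0,0,0]},{"gripper":15,"travel":[0,0,12],"twist":[0,0,0]},{"gripper":15,"travel":[0,0,5],"twist":[0,0,0]},{"gripper":15,"travel":[0,0,0],"twist":[0,0,0]},{"gripper":15,"travel":[0,0,0],"twist":[0,0,0]}]'
python3 to.py 0.489 0.007 0.25
```

```text
time: 6.78
ee_pos: [0.3781, 0.2715, 0.0665]
tcp_rot: [179.9, 0.1, -177.8]
wrist_force: [-0.3, -0.3, -2.3]
opening: 0.0273
grasp_force: 39.8
t 6.78 pos [0.3781 0.2715 0.0665] rot [ 1.7995e+02  8.0000e-02 -1.7776e+02] q6 33.4 shift [-100.7 -268.5 -183.6]
```

```bash
python3 -m crank '[{"gripper":15,"travel":[0,0,2],"twist":[0,0,0]},{"gripper":15,"travel":[0,0,0],"twist":[0,0,0]},{"gripper":50,"travel":[0,0,0],"twist":[0,0,0]},{"gripper":50,"travel":[0,0,0],"twist":[0,0,0]},{"gripper":50,"travel":[0,0,0],"twist":[0,0,0]},{"gripper":50,"travel":[0,0,-30],"twist":[0,0,0]},{"gripper":50,"travel":[0,0,-50],"twist":[0,0,0]},{"gripper":50,"travel":[0,0,-50],"twist":[0,0,0]},{"gripper":50,"travel":[0,0,-45],"twist":[0,0,0]},{"gripper":50,"travel":[-15,-40,-10],"twist":[0,0,0]},{"gripper":50,"travel":[-18,-48,0],"twist":[0,0,0]},{"gripper":50,"travel":[-18,-48,0],"twist":[0,0,0]}]'
python3 -m crank '[{"gripper":50,"travel":[-18,-48,0],"twist":[0,0,0]},{"gripper":50,"travel":[-18,-48,0],"twist":[0,0,0]},{"gripper":50,"travel":[-14,-37,0],"twist":[0,0,0]},{"gripper":50,"travel":[0,0,0],"twist":[0,0,0]},{"gripper":50,"travel":[0,0,0],"twist":[0,0,0]}]'
python3 to.py 0.489 0.007 0.062
```

```text
time: 8.28
ee_pos: [0.4344, 0.1361, 0.2488]
tcp_rot: [180.0, 0.0, -177.7]
wrist_force: [0.6, 0.9, -0.2]
opening: 0.0501
grasp_force: 0.0
time: 8.9
ee_pos: [0.4889, 0.0065, 0.2484]
tcp_rot: [180.0, -0.0, -177.8]
wrist_force: [0.4, -0.6, -0.4]
opening: 0.0506
grasp_force: 0.0
t 8.9 pos [0.4889 0.0065 0.2484] rot [ 1.7999e+02 -2.0000e-02 -1.7778e+02] q6 -1.5 shift [ -0.2   0.4 186.4]
```

```bash
python3 -m crank '[{"gripper":50,"travel":[0,0,45],"twist":[0,0,0]},{"gripper":50,"travel":[0,0,45],"twist":[0,0,0]},{"gripper":50,"travel":[0,0,40],"twist":[0,0,0]},{"gripper":50,"travel":[0,0,30],"twist":[0,0,0]},{"gripper":50,"travel":[0,0,18],"twist":[0,0,0]},{"gripper":50,"travel":[0,0,8],"twist":[0,0,0]},{"gripper":50,"travel":[0,0,0],"twist":[0,0,0]},{"gripper":15,"travel":[0,0,0],"twist":[0,0,0]},{"gripper":15,"travel":[0,0,0],"twist":[0,0,0]},{"gripper":15,"travel":[0,0,0],"twist":[0,0,0]},{"gripper":15,"travel":[0,0,0],"twist":[0,0,0]},{"gripper":15,"travel":[0,0,0],"twist":[0,0,0]}]' 40
python3 to.py 0.449 0.279 0.25
```

```text
time: 10.4
ee_pos: [0.4897, 0.0064, 0.0636]
tcp_rot: [180.0, 0.1, -177.8]
wrist_force: [-0.8, 1.1, 5.8]
opening: 0.0273
grasp_force: 39.1
t 10.4 pos [0.4897 0.0064 0.0636] rot [ 1.8000e+02  1.1000e-01 -1.7776e+02] q6 -1.5 shift [  29.7  274.  -186.5]
```

```bash
python3 -m crank '[{"gripper":15,"travel":[0,0,-20],"twist":[0,0,0]},{"gripper":15,"travel":[0,0,-45],"twist":[0,0,0]},{"gripper":15,"travel":[0,0,-50],"twist":[0,0,0]},{"gripper":15,"travel":[0,0,-45],"twist":[0,0,0]},{"gripper":15,"travel":[4,34,-20],"twist":[0,0,0]},{"gripper":15,"travel":[5,50,0],"twist":[0,0,0]},{"gripper":15,"travel":[6,52,0],"twist":[0,0,0]},{"gripper":15,"travel":[6,52,0],"twist":[0,0,0]},{"gripper":15,"travel":[5,50,0],"twist":[0,0,0]},{"gripper":15,"travel":[4,36,0],"twist":[0,0,0]},{"gripper":15,"travel":[0,0,0],"twist":[0,0,0]},{"gripper":15,"travel":[0,0,0],"twist":[0,0,0]}]'
python3 to.py 0.449 0.279 0.064 182.5
```

```text
time: 11.9
ee_pos: [0.4483, 0.2787, 0.2423]
tcp_rot: [-180.0, -0.0, -177.7]
wrist_force: [0.3, 0.5, -1.7]
opening: 0.0272
grasp_force: 39.9
t 11.9 pos [0.4483 0.2787 0.2423] rot [-1.7997e+02 -2.0000e-02 -1.7774e+02] q6 29.6 shift [ -0.8   0.3 178.3]
twist [-0.    -0.    -0.004]
```

Next: lower and release, then travel to yellow at (0.592,-0.0225), a tool shift of about (-131,-307).

```bash
python3 -m crank '[{"gripper":15,"travel":[0,0,40],"twist":[0,0,0]},{"gripper":15,"travel":[0,0,50],"twist":[0,0,0]},{"gripper":15,"travel":[0,0,45],"twist":[0,0,0]},{"gripper":15,"travel":[0,0,25],"twist":[0,0,0]},{"gripper":15,"travel":[0,0,12],"twist":[0,0,0]},{"gripper":15,"travel":[0,0,7],"twist":[0,0,0]},{"gripper":15,"travel":[0,0,0],"twist":[0,0,0]},{"gripper":15,"travel":[0,0,0],"twist":[0,0,0]}]'
python3 -m crank '[{"gripper":50,"travel":[0,0,0],"twist":[0,0,0]},{"gripper":50,"travel":[0,0,0],"twist":[0,0,0]},{"gripper":50,"travel":[0,0,0],"twist":[0,0,0]},{"gripper":50,"travel":[0,0,-30],"twist":[0,0,0]},{"gripper":50,"travel":[0,0,-50],"twist":[0,0,0]},{"gripper":50,"travel":[0,0,-50],"twist":[0,0,0]},{"gripper":50,"travel":[0,0,-45],"twist":[0,0,0]},{"gripper":50,"travel":[-15,-35,-10],"twist":[0,0,0]},{"gripper":50,"travel":[-20,-46,0],"twist":[0,0,0]},{"gripper":50,"travel":[-20,-46,0],"twist":[0,0,0]},{"gripper":50,"travel":[-20,-46,0],"twist":[0,0,0]},{"gripper":50,"travel":[-20,-46,0],"twist":[0,0,0]}]'
python3 -m crank '[{"gripper":50,"travel":[-20,-46,0],"twist":[0,0,0]},{"gripper":50,"travel":[-16,-42,0],"twist":[0,0,0]},{"gripper":50,"travel":[0,0,0],"twist":[0,0,0]},{"gripper":50,"travel":[0,0,0],"twist":[0,0,0]}]'
python3 to.py 0.592 -0.0225 0.062
```

```text
time: 12.9
ee_pos: [0.4488, 0.2792, 0.0645]
tcp_rot: [180.0, 0.1, -177.8]
wrist_force: [-0.2, -0.1, -0.7]
opening: 0.0272
grasp_force: 39.5
time: 14.4
ee_pos: [0.5524, 0.0624, 0.2486]
tcp_rot: [180.0, 0.0, -177.7]
wrist_force: [-0.4, 0.2, 0.2]
opening: 0.05
grasp_force: 0.0
time: 14.9
ee_pos: [0.5911, -0.0224, 0.2484]
tcp_rot: [180.0, -0.0, -177.8]
wrist_force: [0.4, 0.0, -0.6]
opening: 0.05
grasp_force: 0.0
t 14.9 pos [ 0.5911 -0.0224  0.2484] rot [ 1.7998e+02 -2.0000e-02 -1.7778e+02] q6 -4.4 shift [ -1.   -0.2 186.4]
```

```bash
python3 -m crank '[{"gripper":50,"travel":[0,0,45],"twist":[0,0,0]},{"gripper":50,"travel":[-1,0,45],"twist":[0,0,0]},{"gripper":50,"travel":[0,0,40],"twist":[0,0,0]},{"gripper":50,"travel":[0,0,30],"twist":[0,0,0]},{"gripper":50,"travel":[0,0,18],"twist":[0,0,0]},{"gripper":50,"travel":[0,0,8],"twist":[0,0,0]},{"gripper":50,"travel":[0,0,0],"twist":[0,0,0]},{"gripper":15,"travel":[0,0,0],"twist":[0,0,0]},{"gripper":15,"travel":[0,0,0],"twist":[0,0,0]},{"gripper":15,"travel":[0,0,0],"twist":[0,0,0]},{"gripper":15,"travel":[0,0,0],"twist":[0,0,0]},{"gripper":15,"travel":[0,0,0],"twist":[0,0,0]}]' 40
python3 to.py 0.5205 0.287 0.25
```

```text
time: 16.4
ee_pos: [0.5929, -0.0226, 0.0637]
tcp_rot: [-180.0, 0.1, -177.8]
wrist_force: [0.2, -0.2, 6.1]
opening: 0.0271
grasp_force: 39.2
t 16.4 pos [ 0.5929 -0.0226  0.0637] rot [-1.8000e+02  1.1000e-01 -1.7776e+02] q6 -4.4 shift [  59.9  312.2 -186.5]
```

```bash
python3 -m crank '[{"gripper":15,"travel":[0,0,-20],"twist":[0,0,0]},{"gripper":15,"travel":[0,0,-45],"twist":[0,0,0]},{"gripper":15,"travel":[0,0,-50],"twist":[0,0,0]},{"gripper":15,"travel":[0,0,-45],"twist":[0,0,0]},{"gripper":15,"travel":[7,34,-20],"twist":[0,0,0]},{"gripper":15,"travel":[9,48,0],"twist":[0,0,0]},{"gripper":15,"travel":[10,50,0],"twist":[0,0,0]},{"gripper":15,"travel":[10,50,0],"twist":[0,0,0]},{"gripper":15,"travel":[9,48,0],"twist":[0,0,0]},{"gripper":15,"travel":[9,48,0],"twist":[0,0,0]},{"gripper":15,"travel":[6,34,0],"twist":[0,0,0]},{"gripper":15,"travel":[0,0,0],"twist":[0,0,0]}]'
python3 -m crank '[{"gripper":15,"travel":[0,0,0],"twist":[0,0,0]},{"gripper":15,"travel":[0,0,40],"twist":[0,0,0]},{"gripper":15,"travel":[0,0,30],"twist":[0,0,0]}]'
python3 to.py 0.5205 0.287 0.064 182.5
```

```text
time: 17.9
ee_pos: [0.5193, 0.2888, 0.2419]
tcp_rot: [-180.0, -0.1, -177.6]
wrist_force: [0.0, -0.7, -1.3]
opening: 0.0275
grasp_force: 39.7
time: 18.27
ee_pos: [0.5204, 0.2855, 0.1713]
tcp_rot: [-180.0, -0.0, -177.9]
wrist_force: [0.6, -0.5, -1.2]
opening: 0.0272
grasp_force: 39.8
t 18.27 pos [0.5204 0.2855 0.1713] rot [-1.7998e+02 -1.0000e-02 -1.7785e+02] q6 26.6 shift [ -0.2   1.6 107.3]
twist [-0.    -0.    -0.006]
```

```bash
python3 -m crank '[{"gripper":15,"travel":[0,1,45],"twist":[0,0,0]},{"gripper":15,"travel":[0,0,35],"twist":[0,0,0]},{"gripper":15,"travel":[0,0,16],"twist":[0,0,0]},{"gripper":15,"travel":[0,0,9],"twist":[0,0,0]},{"gripper":15,"travel":[0,0,4],"twist":[0,0,0]},{"gripper":15,"travel":[0,0,0],"twist":[0,0,0]},{"gripper":15,"travel":[0,0,0],"twist":[0,0,0]}]'
python3 -m crank '[{"gripper":50,"travel":[0,0,0],"twist":[0,0,0]},{"gripper":50,"travel":[0,0,0],"twist":[0,0,0]},{"gripper":50,"travel":[0,0,0],"twist":[0,0,0]},{"gripper":50,"travel":[0,0,-30],"twist":[0,0,0]},{"gripper":50,"travel":[0,0,-50],"twist":[0,0,0]},{"gripper":50,"travel":[0,0,-50],"twist":[0,0,0]},{"gripper":50,"travel":[0,0,-50],"twist":[0,0,0]},{"gripper":75,"travel":[0,-40,0],"twist":[0,0,0]},{"gripper":75,"travel":[0,-50,0],"twist":[0,0,0]},{"gripper":75,"travel":[0,-50,0],"twist":[0,0,0]}]'
python3 -m crank '[{"gripper":75,"travel":[0,0,0],"twist":[0,0,0.173]},{"gripper":75,"travel":[0,0,0],"twist":[0,0,0.173]},{"gripper":75,"travel":[0,0,0],"twist":[0,0,0.173]},{"gripper":75,"travel":[0,0,0],"twist":[0,0,0.173]},{"gripper":75,"travel":[0,0,0],"twist":[0,0,0.173]},{"gripper":75,"travel":[0,0,0],"twist":[0,0,0.173]},{"gripper":75,"travel":[0,0,0],"twist":[0,0,0.173]},{"gripper":75,"travel":[0,0,0],"twist":[0,0,0.173]},{"gripper":75,"travel":[0,0,0],"twist":[0,0,0.173]},{"gripper":75,"travel":[0,0,0],"twist":[0,0,0]}]'
python3 to.py 0.540 -0.028 0.25 92.9
python3 - <<'E'
from h import *
im=bot.camera("top");cv2.imwrite("pics/top2.png",im[:,:,::-1])
b=mask(im,(105,120,40),(125,255,255))
for c in blobs(b,330,165,410,200)[:2]: print("drive",rect("top",c,.087),cv2.contourArea(c))
E
```

```text
time: 19.15
ee_pos: [0.5204, 0.2881, 0.0644]
tcp_rot: [180.0, 0.1, -177.7]
wrist_force: [-0.7, 0.2, -1.2]
opening: 0.0275
grasp_force: 39.8
time: 20.4
ee_pos: [0.5255, 0.1467, 0.2436]
tcp_rot: [180.0, 0.0, -177.7]
wrist_force: [0.0, 0.4, -0.5]
opening: 0.0751
grasp_force: 0.0
time: 21.65
ee_pos: [0.5255, 0.1479, 0.2436]
tcp_rot: [180.0, -0.0, 93.1]
wrist_force: [-0.4, 0.5, 0.9]
opening: 0.0752
grasp_force: 0.0
t 21.65 pos [0.5255 0.1479 0.2436] rot [179.99  -0.    93.1 ] q6 102.6 shift [-176.5    4.9   -6.4]
twist [ 0.    -0.     0.004]
drive ((539.940185546875, -27.989852905273438), (35.30668640136719, 138.32510375976562), 3.2482266426086426) 872.0
```

View pics/top2.png

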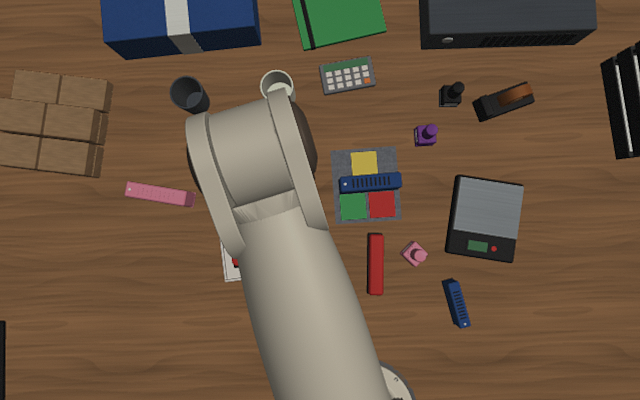

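The mat view shows the pads empty and the drive undisturbed at (370,183). The arm hides the tray. I'll move over the drive and then check the tray.

```bash
python3 -m crank '[{"gripper":75,"travel":[-40,1,0],"twist":[0,0,0]},{"gripper":75,"travel":[-50,2,0],"twist":[0,0,0]},{"gripper":75,"travel":[-50,2,0],"twist":[0,0,0]},{"gripper":75,"travel":[-36.5,0,0],"twist":[0,0,0]},{"gripper":75,"travel":[0,0,0],"twist":[0,0,0]},{"gripper":75,"travel":[0,0,0],"twist":[0,0,0]}]'
python3 to.py 0.540 -0.028 0.036 93
python3 - <<'E'
from h import *
im=bot.camera("top");sc=bot.camera("scene");w=bot.camera("wrist")
a=im[165:290,200:300];b=sc[185:295,350:470]
f=lambda i:cv2.resize(i,(400,400),interpolation=cv2.INTER_CUBIC)
cv2.imwrite("pics/c3.png",np.hstack([f(a),f(b)])[:,:,::-1])
t=np.array([.449,.279]);th=np.radians(6.3);Rm=np.array([[np.cos(th),np.sin(th)],[-np.sin(th),np.cos(th)]])
for k,(lo,hi) in dict(y=((22,100,60),(32,255,255)),g=((60,100,40),(85,255,255)),r=((0,140,40),(5,255,255))).items():
    for c in blobs(mask(im,lo,hi),205,165,290,290,8):
        p=ray("top",cv2.minEnclosingCircle(c)[0],.09)[0,:2];print(k,"in tray",(Rm@(p-t)).round(3))
    for c in blobs(mask(im,lo,hi),330,145,410,225,20)[:1]: print(k,"pad",rect("top",c,.005))
bl=mask(w,(105,120,40),(125,255,255))
for c in blobs(bl,100,50,560,380,300)[:2]: print("wrist drive",rect("wrist",c,.087),c.reshape(-1,2).min(0),c.reshape(-1,2).max(0))
E
```

```text
time: 22.45
ee_pos: [0.5399, -0.0278, 0.2435]
tcp_rot: [180.0, -0.0, 93.1]
wrist_force: [-0.6, 0.4, -0.4]
opening: 0.0752
grasp_force: 0.0
t 22.45 pos [ 0.5399 -0.0278  0.2435] rot [ 1.800e+02 -1.000e-02  9.314e+01] q6 83.9 shift [-3.000e-01  1.000e-01  2.075e+02]
twist [ 0.    -0.     0.002]
y in tray [ 0.068 -0.003]
y pad ((592.6697387695312, -9.852607727050781), (36.434349060058594, 56.22154998779297), 88.19686126708984)
g in tray [-0.002 -0.006]
g pad ((490.03436279296875, 7.624855041503906), (61.96411895751953, 61.30517578125), 2.4892916679382324)
r in tray [-0.071 -0.005]
r pad ((492.3704528808594, -34.4530143737793), (60.573631286621094, 5.6153974533081055), 2.832352638244629)
wrist drive ((541.8784790039062, -26.526100158691406), (34.423011779785156, 136.46630859375), 3.0819125175476074) [300 101] [339 246]
wrist drive ((340.7972717285156, -164.10194396972656), (31.80435562133789, 25.986093521118164), 13.475192070007324) [100 285] [132 308]
```

View pics/c3.png

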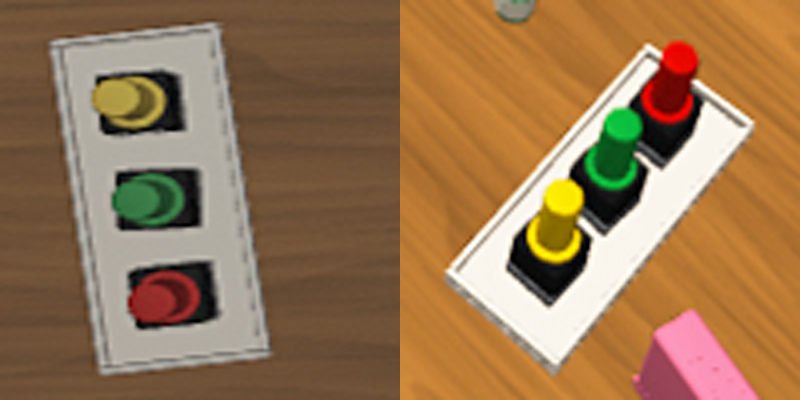

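All three stamps stand upright in the tray (left half: top view, right half: scene view). The drive is centred under the tool, so I descend and grip.

```bash
python3 -m crank '[{"gripper":75,"travel":[0,0,45],"twist":[0,0,0]},{"gripper":75,"travel":[0,0,50],"twist":[0,0,0]},{"gripper":75,"travel":[0,0,45],"twist":[0,0,0]},{"gripper":75,"travel":[0,0,35],"twist":[0,0,0]},{"gripper":75,"travel":[0,0,22],"twist":[0,0,0]},{"gripper":75,"travel":[0,0,10],"twist":[0,0,0]},{"gripper":75,"travel":[0,0,0],"twist":[0,0,0]},{"gripper":25,"travel":[0,0,0],"twist":[0,0,0]},{"gripper":25,"travel":[0,0,0],"twist":[0,0,0]},{"gripper":25,"travel":[0,0,0],"twist":[0,0,0]},{"gripper":25,"travel":[0,0,0],"twist":[0,0,0]},{"gripper":25,"travel":[0,0,0],"twist":[0,0,0]}]' 70
python3 -m crank '[{"gripper":25,"travel":[0,0,0],"twist":[0,0,0]},{"gripper":25,"travel":[0,0,-10],"twist":[0,0,0]},{"gripper":25,"travel":[0,0,-20],"twist":[0,0,0]},{"gripper":25,"travel":[0,0,-35],"twist":[0,0,0]},{"gripper":25,"travel":[0,0,-40],"twist":[0,0,0]},{"gripper":25,"travel":[0,0,-20],"twist":[0,0,0]},{"gripper":25,"travel":[0,0,0],"twist":[0,0,0]},{"gripper":25,"travel":[0,0,0],"twist":[0,0,0]}]'
python3 to.py 0.4765 -0.3064 0.16 79.3
```

```text
time: 24.1
ee_pos: [0.5406, -0.0281, 0.0376]
tcp_rot: [179.9, 0.0, 93.0]
wrist_force: [0.1, 0.2, 5.8]
opening: 0.0352
grasp_force: 70.1
time: 25.1
ee_pos: [0.5392, -0.0281, 0.1601]
tcp_rot: [-179.9, -0.0, 93.0]
wrist_force: [0.2, -0.2, -4.8]
opening: 0.0348
grasp_force: 71.7
t 25.1 pos [ 0.5392 -0.0281  0.1601] rot [-1.7987e+02 -1.0000e-02  9.3030e+01] q6 84.0 shift [-2.746e+02 -7.740e+01  2.000e-01]
twist [-0.002  0.     0.24 ]
```

```bash
python3 -m crank '[{"gripper":25,"travel":[-20,-5.5,0],"twist":[0,0,0]},{"gripper":25,"travel":[-33,-9,0],"twist":[0,0,0]},{"gripper":25,"travel":[-40,-11.5,0],"twist":[0,0,0]},{"gripper":25,"travel":[-44,-12.5,0],"twist":[0,0,0]},{"gripper":25,"travel":[-44,-12.5,0],"twist":[0,0,0]},{"gripper":25,"travel":[-40,-11.5,0],"twist":[0,0,0]},{"gripper":25,"travel":[-33,-9,0],"twist":[0,0,0]},{"gripper":25,"travel":[-20.5,-6,0],"twist":[0,0,0]},{"gripper":25,"travel":[0,0,0],"twist":[0,0,0.12]},{"gripper":25,"travel":[0,0,0],"twist":[0,0,0.12]},{"gripper":25,"travel":[0,0,0],"twist":[0,0,0]},{"gripper":25,"travel":[0,0,0],"twist":[0,0,0]}]'
python3 to.py 0.4765 -0.3064 0.078 79.3
python3 - <<'E'
from h import *
w=bot.camera("wrist");s=bot.camera("scene");cv2.imwrite("pics/w4.png",np.hstack([cv2.resize(w,(400,250)),cv2.resize(s[40:190,180:420],(400,250))])[:,:,::-1])
E
```

```text
time: 26.6
ee_pos: [0.477, -0.3059, 0.1611]
tcp_rot: [-180.0, -0.0, 79.5]
wrist_force: [-0.0, -0.6, -5.4]
opening: 0.0352
grasp_force: 71.5
t 26.6 pos [ 0.477  -0.3059  0.1611] rot [-1.7996e+02 -2.0000e-02  7.9460e+01] q6 67.9 shift [-0.6 -0.4 83.1]
twist [-0.001 -0.     0.003]
```

View pics/w4.png

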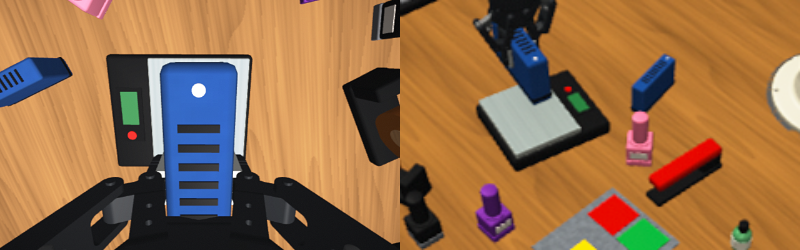

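The drive hangs upright and aligned over the plate. Lowering it now.

```bash
python3 -m crank '[{"gripper":25,"travel":[-0.5,0,20],"twist":[0,0,0]},{"gripper":25,"travel":[0,0,25],"twist":[0,0,0]},{"gripper":25,"travel":[0,0,18],"twist":[0,0,0]},{"gripper":25,"travel":[0,0,10],"twist":[0,0,0]},{"gripper":25,"travel":[0,0,5],"twist":[0,0,0]},{"gripper":25,"travel":[0,0,3],"twist":[0,0,0]},{"gripper":25,"travel":[0,0,0],"twist":[0,0,0]},{"gripper":25,"travel":[0,0,0],"twist":[0,0,0]}]'
python3 -m crank '[{"gripper":25,"travel":[0,0,2],"twist":[0,0,0]},{"gripper":25,"travel":[0,0,0],"twist":[0,0,0]},{"gripper":25,"travel":[0,0,0],"twist":[0,0,0]}]'
```

```text
time: 27.7
ee_pos: [0.4772, -0.3069, 0.081]
tcp_rot: [180.0, 0.0, 79.3]
wrist_force: [-0.7, 0.0, -6.0]
opening: 0.0355
grasp_force: 71.5
time: 28.08
ee_pos: [0.4769, -0.3067, 0.0785]
tcp_rot: [-180.0, -0.0, 79.3]
wrist_force: [0.4, -0.5, -5.2]
opening: 0.0351
grasp_force: 71.5
```

```bash
python3 -m crank '[{"gripper":25,"travel":[0,0,1.5],"twist":[0,0,0]},{"gripper":25,"travel":[0,0,0],"twist":[0,0,0]},{"gripper":25,"travel":[0,0,0],"twist":[0,0,0]}]'
python3 -m crank '[{"gripper":25,"travel":[0,0,1],"twist":[0,0,0]},{"gripper":25,"travel":[0,0,0],"twist":[0,0,0]},{"gripper":25,"travel":[0,0,0],"twist":[0,0,0]}]'
```

```text
time: 28.45
ee_pos: [0.4769, -0.3068, 0.077]
tcp_rot: [-180.0, -0.0, 79.3]
wrist_force: [0.2, -0.5, -5.3]
opening: 0.0352
grasp_force: 71.5
time: 28.82
ee_pos: [0.4769, -0.3068, 0.076]
tcp_rot: [180.0, -0.0, 79.3]
wrist_force: [0.6, 0.5, -5.2]
opening: 0.0356
grasp_force: 71.5
```

```bash
python3 -m crank '[{"gripper":25,"travel":[0,0,1],"twist":[0,0,0]},{"gripper":25,"travel":[0,0,0],"twist":[0,0,0]},{"gripper":25,"travel":[0,0,0],"twist":[0,0,0]}]'
python3 -m crank '[{"gripper":25,"travel":[0,0,0.5],"twist":[0,0,0]},{"gripper":25,"travel":[0,0,0],"twist":[0,0,0]},{"gripper":25,"travel":[0,0,0],"twist":[0,0,0]}]'
```

```text
time: 29.2
ee_pos: [0.477, -0.3068, 0.0756]
tcp_rot: [180.0, 0.0, 79.3]
wrist_force: [-2.0, 1.3, 3.9]
opening: 0.0351
grasp_force: 72.4
time: 29.58
ee_pos: [0.4771, -0.3068, 0.0756]
tcp_rot: [179.9, 0.0, 79.3]
wrist_force: [-3.9, 2.9, 8.9]
opening: 0.0356
grasp_force: 73.2
```

Contact is made, so I release, lift and check.

```bash
python3 -m crank '[{"gripper":60,"travel":[0,0,0],"twist":[0,0,0]},{"gripper":60,"travel":[0,0,0],"twist":[0,0,0]},{"gripper":60,"travel":[0,0,0],"twist":[0,0,0]},{"gripper":60,"travel":[0,0,0],"twist":[0,0,0]},{"gripper":60,"travel":[0,0,-15],"twist":[0,0,0]},{"gripper":60,"travel":[0,0,-45],"twist":[0,0,0]},{"gripper":60,"travel":[0,0,-50],"twist":[0,0,0]},{"gripper":60,"travel":[0,0,-50],"twist":[0,0,0]},{"gripper":50,"travel":[40,0,-15],"twist":[0,0,0]},{"gripper":50,"travel":[50,0,0],"twist":[0,0,-0.12]},{"gripper":50,"travel":[50,0,0],"twist":[0,0,-0.12]},{"gripper":50,"travel":[50,0,0],"twist":[0,0,0]}]' 40
python3 to.py 0.5204 0.2881 0.25 93
python3 - <<'E'
from h import *
im=bot.camera("top");s=bot.camera("scene");cv2.imwrite("pics/p5.png",np.hstack([cv2.resize(im[150:290,410:570],(400,350)),cv2.resize(s[40:190,180:350],(400,350))])[:,:,::-1])
for c in blobs(mask(im,(105,120,40),(125,255,255)),445,165,530,270)[:1]: print("drive",rect("top",c,.125))
E
```

```text
time: 31.08
ee_pos: [0.4944, -0.117, 0.2505]
tcp_rot: [179.9, 0.0, 93.1]
wrist_force: [0.8, 0.6, -0.1]
opening: 0.0497
grasp_force: 0.0
t 31.07 pos [ 0.4944 -0.117   0.2505] rot [1.7993e+02 1.0000e-02 9.3130e+01] q6 73.6 shift [403.1  48.    0.5]
twist [0.001 0.    0.002]
```

View pics/p5.png

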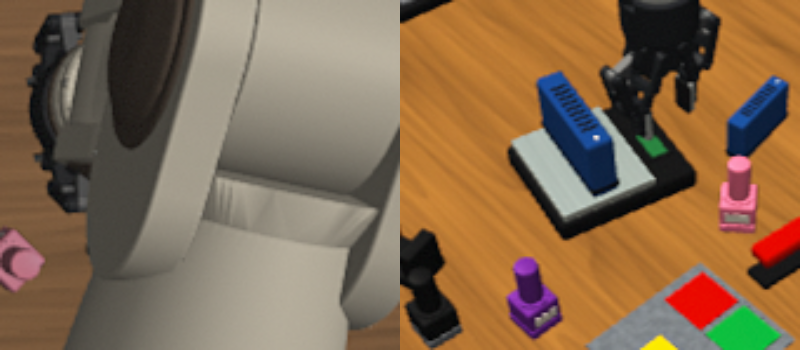

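The drive stands upright on the plate (scene crop, right half). The arm hides it from the top view, so I'll re-measure after moving to yellow.

```bash
python3 -m crank '[{"gripper":50,"travel":[50,6,0],"twist":[0,0,0]},{"gripper":50,"travel":[50,6,0],"twist":[0,0,0]},{"gripper":50,"travel":[50,6,0],"twist":[0,0,0]},{"gripper":50,"travel":[50,6,0],"twist":[0,0,0]},{"gripper":50,"travel":[50,6,0],"twist":[0,0,0]},{"gripper":50,"travel":[50,6,0],"twist":[0,0,0]},{"gripper":50,"travel":[50,6,0],"twist":[0,0,0]},{"gripper":50,"travel":[50,6,0],"twist":[0,0,0]},{"gripper":50,"travel":[0,0,0],"twist":[0,0,0]},{"gripper":50,"travel":[0,0,0],"twist":[0,0,0]}]'
python3 to.py 0.5204 0.2881 0.062 93
python3 - <<'E'
from h import *
im=bot.camera("top");w=bot.camera("wrist")
for c in blobs(mask(im,(105,120,40),(125,255,255)),445,165,530,270)[:1]: print("drive",rect("top",c,.125))
for k,(lo,hi) in dict(y=((22,100,60),(32,255,255)),g=((60,100,40),(85,255,255)),r=((0,140,40),(4,255,255))).items():
    for c in blobs(mask(im,lo,hi),330,145,410,225,20)[:1]: print(k,"pad",rect("top",c,.005))
cv2.imwrite("pics/w6.png",w[:,:,::-1])
E
```

```text
time: 32.42
ee_pos: [0.5213, 0.2831, 0.25]
tcp_rot: [180.0, 0.0, 93.0]
wrist_force: [0.3, -0.5, 0.1]
opening: 0.0501
grasp_force: 0.0
t 32.42 pos [0.5213 0.2831 0.25  ] rot [1.7998e+02 1.0000e-02 9.3050e+01] q6 115.5 shift [  5.1  -0.6 188. ]
twist [0.    0.    0.001]
drive ((478.89361572265625, -293.74932861328125), (147.44642639160156, 34.872039794921875), 79.37779235839844)
y pad ((591.1410522460938, -22.772056579589844), (62.51300048828125, 62.238895416259766), 2.0797553062438965)
g pad ((489.688232421875, 7.609807968139648), (61.27116394042969, 61.30517578125), 2.4892916679382324)
r pad ((492.88055419921875, -62.12937927246094), (61.24871063232422, 61.290565490722656), 2.4892334938049316)
```

View pics/w6.png

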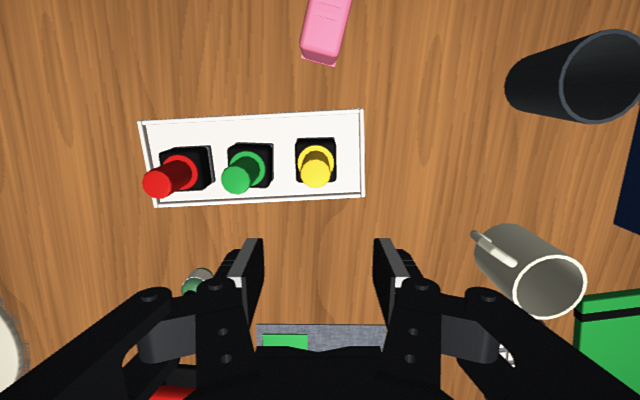

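In the wrist view the stamps stand upright, with yellow (315,170) between the fingers. The drive blob is 147 mm long because an end face shows, so I'll check its centre more carefully.

Run:
```python
from h import *
im=bot.camera("top");s=bot.camera("scene")
a=cv2.resize(im[165:270,440:530],(400,467),interpolation=cv2.INTER_CUBIC);b=cv2.resize(s[65:145,220:310],(400,467),interpolation=cv2.INTER_CUBIC)
cv2.imwrite("pics/d7.png",np.hstack([a,b])[:,:,::-1])
```

```text
(no output)
```

View pics/d7.png

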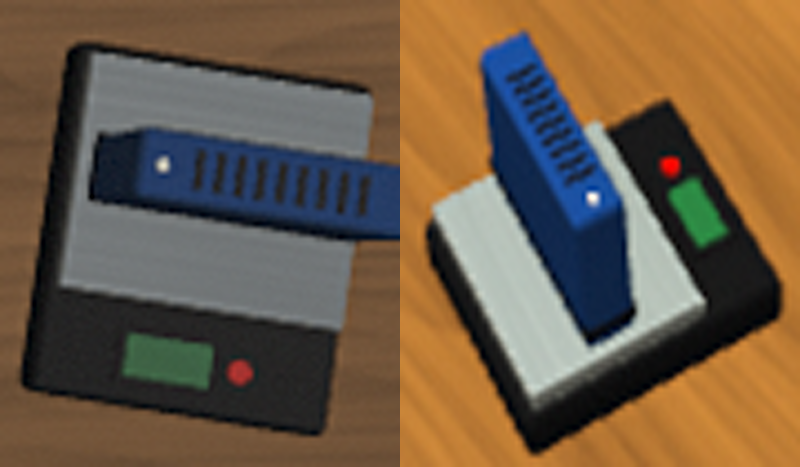

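Run:
```python
from h import *
im=bot.camera("top")
for v in (40,85,100):
  for c in blobs(mask(im,(105,120,v),(125,255,255)),445,165,560,270)[:1]: print(v,"drive",rect("top",c,.125))
```

```text
40 drive ((478.1654052734375, -297.3072509765625), (154.8123321533203, 35.046539306640625), 79.57251739501953)
85 drive ((477.798095703125, -307.914306640625), (133.84210205078125, 31.486339569091797), 79.4760513305664)
100 drive ((478.04443359375, -308.61407470703125), (130.8787384033203, 28.08171844482422), 79.47734069824219)
```

The drive centre comes out at about (0.478,-0.305), within about 2 mm of the plate centre, so step 2 is met. Picking up yellow.

```bash
python3 -m crank '[{"gripper":50,"travel":[5,-0.5,40],"twist":[0,0,0]},{"gripper":50,"travel":[0,0,50],"twist":[0,0,0]},{"gripper":50,"travel":[0,0,45],"twist":[0,0,0]},{"gripper":50,"travel":[0,0,30],"twist":[0,0,0]},{"gripper":50,"travel":[0,0,16],"twist":[0,0,0]},{"gripper":50,"travel":[0,0,7],"twist":[0,0,0]},{"gripper":50,"travel":[0,0,0],"twist":[0,0,0]},{"gripper":15,"travel":[0,0,0],"twist":[0,0,0]},{"gripper":15,"travel":[0,0,0],"twist":[0,0,0]},{"gripper":15,"travel":[0,0,0],"twist":[0,0,0]},{"gripper":15,"travel":[0,0,0],"twist":[0,0,0]},{"gripper":15,"travel":[0,0,0],"twist":[0,0,0]}]' 40
python3 -m crank '[{"gripper":15,"travel":[0,0,-20],"twist":[0,0,0]},{"gripper":15,"travel":[0,0,-45],"twist":[0,0,0]},{"gripper":15,"travel":[0,0,-50],"twist":[0,0,0]},{"gripper":15,"travel":[0,0,-45],"twist":[0,0,0]},{"gripper":15,"travel":[0,0,-20],"twist":[0,0,0]},{"gripper":15,"travel":[0,0,0],"twist":[0,0,0]}]'
python3 to.py 0.5915 -0.0228 0.243 93
```

```text
time: 34.17
ee_pos: [0.5209, 0.2887, 0.0627]
tcp_rot: [179.9, -0.0, 93.0]
wrist_force: [-0.8, -0.4, 5.6]
opening: 0.0273
grasp_force: 39.4
time: 34.92
ee_pos: [0.5209, 0.2887, 0.2429]
tcp_rot: [179.9, -0.1, 93.0]
wrist_force: [0.1, -1.2, -1.9]
opening: 0.0273
grasp_force: 39.7
t 34.92 pos [0.5209 0.2887 0.2429] rot [ 1.7987e+02 -6.0000e-02  9.3040e+01] q6 116.0 shift [-314.8   54.    -0.4]
twist [ 0.002 -0.001  0.001]
```

```bash
python3 -m crank '[{"gripper":15,"travel":[-30,5,0],"twist":[0,0,0]},{"gripper":15,"travel":[-45,8,0],"twist":[0,0,0]},{"gripper":15,"travel":[-50,9,0],"twist":[0,0,0]},{"gripper":15,"travel":[-50,9,0],"twist":[0,0,0]},{"gripper":15,"travel":[-50,9,0],"twist":[0,0,0]},{"gripper":15,"travel":[-45,7,0],"twist":[0,0,0]},{"gripper":15,"travel":[-35,5,0],"twist":[0,0,0]},{"gripper":15,"travel":[-10,2,0],"twist":[0,0,0]},{"gripper":15,"travel":[0,0,0],"twist":[0,0,0]},{"gripper":15,"travel":[0,0,0],"twist":[0,0,0]},{"gripper":15,"travel":[0,0,60],"twist":[0,0,0]},{"gripper":15,"travel":[0,0,60],"twist":[0,0,0]}]'
python3 to.py 0.5915 -0.0228 0.063 93
```

```text
time: 36.42
ee_pos: [0.5912, -0.022, 0.1206]
tcp_rot: [179.9, 0.0, 93.1]
wrist_force: [1.3, 0.6, -1.4]
opening: 0.0277
grasp_force: 39.8
t 36.42 pos [ 0.5912 -0.022   0.1206] rot [179.87   0.    93.13] q6 84.7 shift [-0.9  0.1 57.6]
twist [0.002 0.    0.002]
```

```bash
python3 -m crank '[{"gripper":15,"travel":[-1,0,32],"twist":[0,0,0]},{"gripper":15,"travel":[0,0,16],"twist":[0,0,0]},{"gripper":15,"travel":[0,0,7],"twist":[0,0,0]},{"gripper":15,"travel":[0,0,3.5],"twist":[0,0,0]},{"gripper":15,"travel":[0,0,0],"twist":[0,0,0]},{"gripper":15,"travel":[0,0,0],"twist":[0,0,0]}]'
python3 -m crank '[{"gripper":50,"travel":[0,0,0],"twist":[0,0,0]},{"gripper":50,"travel":[0,0,0],"twist":[0,0,0]},{"gripper":50,"travel":[0,0,0],"twist":[0,0,0]},{"gripper":50,"travel":[0,0,-30],"twist":[0,0,0]},{"gripper":50,"travel":[0,0,-50],"twist":[0,0,0]},{"gripper":50,"travel":[0,0,-50],"twist":[0,0,0]},{"gripper":50,"travel":[0,0,-50],"twist":[0,0,0]},{"gripper":50,"travel":[44,-18,0],"twist":[0,0,0]},{"gripper":50,"travel":[44,-18,0],"twist":[0,0,0]},{"gripper":50,"travel":[44,-18,0],"twist":[0,0,0]},{"gripper":50,"travel":[44,-18,0],"twist":[0,0,0]},{"gripper":50,"travel":[44,-18,0],"twist":[0,0,0]}]'
python3 -m crank '[{"gripper":50,"travel":[44,-18,0],"twist":[0,0,0]},{"gripper":50,"travel":[44,-18,0],"twist":[0,0,0]},{"gripper":50,"travel":[0,0,0],"twist":[0,0,0]},{"gripper":50,"travel":[0,0,0],"twist":[0,0,0]}]'
python3 to.py 0.4488 0.2792 0.0625 93
```

```text
time: 37.17
ee_pos: [0.5915, -0.0243, 0.0639]
tcp_rot: [179.9, 0.0, 93.0]
wrist_force: [-0.1, -0.3, -1.4]
opening: 0.0275
grasp_force: 39.8
time: 38.67
ee_pos: [0.4887, 0.1919, 0.2432]
tcp_rot: [180.0, -0.0, 93.0]
wrist_force: [-0.5, 0.2, -0.4]
opening: 0.0502
grasp_force: 0.0
time: 39.17
ee_pos: [0.4489, 0.2765, 0.243]
tcp_rot: [180.0, 0.0, 93.1]
wrist_force: [0.3, -0.7, 0.7]
opening: 0.0502
grasp_force: 0.0
t 39.17 pos [0.4489 0.2765 0.243 ] rot [1.7999e+02 1.0000e-02 9.3070e+01] q6 118.6 shift [  2.8  -0.  180.5]
twist [0.    0.    0.001]
```

```bash
python3 -m crank '[{"gripper":50,"travel":[2.5,0,40],"twist":[0,0,0]},{"gripper":50,"travel":[0,0,50],"twist":[0,0,0]},{"gripper":50,"travel":[0,0,40],"twist":[0,0,0]},{"gripper":50,"travel":[0,0,28],"twist":[0,0,0]},{"gripper":50,"travel":[0,0,16],"twist":[0,0,0]},{"gripper":50,"travel":[0,0,7],"twist":[0,0,0]},{"gripper":50,"travel":[0,0,0],"twist":[0,0,0]},{"gripper":15,"travel":[0,0,0],"twist":[0,0,0]},{"gripper":15,"travel":[0,0,0],"twist":[0,0,0]},{"gripper":15,"travel":[0,0,0],"twist":[0,0,0]},{"gripper":15,"travel":[0,0,0],"twist":[0,0,0]},{"gripper":15,"travel":[0,0,0],"twist":[0,0,0]}]' 40
python3 -m crank '[{"gripper":15,"travel":[0,0,-20],"twist":[0,0,0]},{"gripper":15,"travel":[0,0,-45],"twist":[0,0,0]},{"gripper":15,"travel":[0,0,-50],"twist":[0,0,0]},{"gripper":15,"travel":[0,0,-45],"twist":[0,0,0]},{"gripper":15,"travel":[-30,3,-20],"twist":[0,0,0]},{"gripper":15,"travel":[-45,4.5,0],"twist":[0,0,0]},{"gripper":15,"travel":[-50,5,0],"twist":[0,0,0]},{"gripper":15,"travel":[-50,5,0],"twist":[0,0,0]},{"gripper":15,"travel":[-50,5,0],"twist":[0,0,0]},{"gripper":15,"travel":[-38,3,0],"twist":[0,0,0]},{"gripper":15,"travel":[-10,1,0],"twist":[0,0,0]},{"gripper":15,"travel":[0,0,0],"twist":[0,0,0]}]'
python3 -m crank '[{"gripper":15,"travel":[0,0,0],"twist":[0,0,0]},{"gripper":15,"travel":[0,0,60],"twist":[0,0,0]},{"gripper":15,"travel":[0,0,60],"twist":[0,0,0]}]'
python3 to.py 0.4897 0.0075 0.064 93
```

```text
time: 40.67
ee_pos: [0.4492, 0.2795, 0.063]
tcp_rot: [179.9, -0.0, 93.0]
wrist_force: [-0.5, -0.0, 6.6]
opening: 0.0273
grasp_force: 39.1
time: 42.18
ee_pos: [0.4896, 0.0078, 0.2418]
tcp_rot: [-180.0, -0.0, 93.0]
wrist_force: [-0.7, 0.1, -2.5]
opening: 0.0271
grasp_force: 39.7
time: 42.55
ee_pos: [0.49, 0.0092, 0.121]
tcp_rot: [179.9, -0.0, 93.1]
wrist_force: [0.6, 0.9, -2.0]
opening: 0.0272
grasp_force: 39.8
t 42.55 pos [0.49   0.0092 0.121 ] rot [ 1.7989e+02 -1.0000e-02  9.3140e+01] q6 87.9 shift [-1.7 -0.5 57. ]
twist [ 0.002 -0.     0.002]
```

```bash
python3 -m crank '[{"gripper":15,"travel":[-1,0,32],"twist":[0,0,0]},{"gripper":15,"travel":[0,0,16],"twist":[0,0,0]},{"gripper":15,"travel":[0,0,7],"twist":[0,0,0]},{"gripper":15,"travel":[0,0,3.5],"twist":[0,0,0]},{"gripper":15,"travel":[0,0,0],"twist":[0,0,0]},{"gripper":15,"travel":[0,0,0],"twist":[0,0,0]}]'
python3 -m crank '[{"gripper":50,"travel":[0,0,0],"twist":[0,0,0]},{"gripper":50,"travel":[0,0,0],"twist":[0,0,0]},{"gripper":50,"travel":[0,0,0],"twist":[0,0,0]},{"gripper":50,"travel":[0,0,-30],"twist":[0,0,0]},{"gripper":50,"travel":[0,0,-50],"twist":[0,0,0]},{"gripper":50,"travel":[0,0,-50],"twist":[0,0,0]},{"gripper":50,"travel":[0,0,-50],"twist":[0,0,0]},{"gripper":50,"travel":[45,-16.3,0],"twist":[0,0,0]},{"gripper":50,"travel":[45,-16.3,0],"twist":[0,0,0]},{"gripper":50,"travel":[45,-16.3,0],"twist":[0,0,0]},{"gripper":50,"travel":[45,-16.3,0],"twist":[0,0,0]},{"gripper":50,"travel":[45,-16.3,0],"twist":[0,0,0]}]'
python3 -m crank '[{"gripper":50,"travel":[44,-16.3,0],"twist":[0,0,0]},{"gripper":50,"travel":[0,0,0],"twist":[0,0,0]},{"gripper":50,"travel":[0,0,0],"twist":[0,0,0]}]'
python3 to.py 0.3781 0.2715 0.0625 93
```

```text
time: 43.3
ee_pos: [0.4902, 0.0069, 0.0643]
tcp_rot: [179.9, 0.0, 93.0]
wrist_force: [-0.4, 0.3, -1.4]
opening: 0.027
grasp_force: 39.8
time: 44.8
ee_pos: [0.3956, 0.2286, 0.2436]
tcp_rot: [180.0, -0.0, 93.0]
wrist_force: [1.2, -0.1, -0.8]
opening: 0.0501
grasp_force: 0.0
time: 45.18
ee_pos: [0.3778, 0.2702, 0.2435]
tcp_rot: [180.0, 0.0, 93.1]
wrist_force: [-0.1, -1.0, 0.0]
opening: 0.0501
grasp_force: 0.0
t 45.17 pos [0.3778 0.2702 0.2435] rot [1.800e+02 2.000e-02 9.307e+01] q6 122.5 shift [  1.4   0.3 181. ]
twist [0.    0.    0.001]
```

```bash
python3 -m crank '[{"gripper":50,"travel":[1,0.5,40],"twist":[0,0,0]},{"gripper":50,"travel":[0,0,50],"twist":[0,0,0]},{"gripper":50,"travel":[0,0,40],"twist":[0,0,0]},{"gripper":50,"travel":[0,0,28],"twist":[0,0,0]},{"gripper":50,"travel":[0,0,16],"twist":[0,0,0]},{"gripper":50,"travel":[0,0,7],"twist":[0,0,0]},{"gripper":50,"travel":[0,0,0],"twist":[0,0,0]},{"gripper":15,"travel":[0,0,0],"twist":[0,0,0]},{"gripper":15,"travel":[0,0,0],"twist":[0,0,0]},{"gripper":15,"travel":[0,0,0],"twist":[0,0,0]},{"gripper":15,"travel":[0,0,0],"twist":[0,0,0]},{"gripper":15,"travel":[0,0,0],"twist":[0,0,0]}]' 40
python3 -m crank '[{"gripper":15,"travel":[0,0,-20],"twist":[0,0,0]},{"gripper":15,"travel":[0,0,-45],"twist":[0,0,0]},{"gripper":15,"travel":[0,0,-50],"twist":[0,0,0]},{"gripper":15,"travel":[0,0,-45],"twist":[0,0,0]},{"gripper":15,"travel":[-30,9,-20],"twist":[0,0,0]},{"gripper":15,"travel":[-45,13,0],"twist":[0,0,0]},{"gripper":15,"travel":[-50,14,0],"twist":[0,0,0]},{"gripper":15,"travel":[-50,14,0],"twist":[0,0,0]},{"gripper":15,"travel":[-50,14,0],"twist":[0,0,0]},{"gripper":15,"travel":[-50,14,0],"twist":[0,0,0]},{"gripper":15,"travel":[-44,13,0],"twist":[0,0,0]},{"gripper":15,"travel":[-20,6,0],"twist":[0,0,0]}]'
python3 -m crank '[{"gripper":15,"travel":[0,0,0],"twist":[0,0,0]},{"gripper":15,"travel":[0,0,0],"twist":[0,0,0]},{"gripper":15,"travel":[0,0,60],"twist":[0,0,0]},{"gripper":15,"travel":[0,0,60],"twist":[0,0,0]}]'
python3 to.py 0.4928 -0.0621 0.064 93
```

```text
time: 46.68
ee_pos: [0.3787, 0.2717, 0.0634]
tcp_rot: [179.9, -0.0, 93.0]
wrist_force: [0.0, -0.1, 5.1]
opening: 0.0272
grasp_force: 39.2
time: 48.18
ee_pos: [0.4934, -0.0641, 0.2419]
tcp_rot: [-179.9, -0.0, 92.9]
wrist_force: [0.5, -0.0, -1.0]
opening: 0.0271
grasp_force: 39.8
time: 48.68
ee_pos: [0.4933, -0.0609, 0.1216]
tcp_rot: [179.9, 0.0, 93.1]
wrist_force: [1.2, -0.6, -1.0]
opening: 0.0275
grasp_force: 39.8
t 48.67 pos [ 0.4933 -0.0609  0.1216] rot [1.7987e+02 1.0000e-02 9.3130e+01] q6 79.8 shift [-1.2 -0.7 57.6]
twist [0.002 0.    0.002]
```

Lower and release red, then retreat up and left, clear of the mat, for the final check.

```bash
python3 -m crank '[{"gripper":15,"travel":[-1,0,32],"twist":[0,0,0]},{"gripper":15,"travel":[0,0,16],"twist":[0,0,0]},{"gripper":15,"travel":[0,0,7],"twist":[0,0,0]},{"gripper":15,"travel":[0,0,3.5],"twist":[0,0,0]},{"gripper":15,"travel":[0,0,0],"twist":[0,0,0]},{"gripper":15,"travel":[0,0,0],"twist":[0,0,0]}]'
python3 -m crank '[{"gripper":50,"travel":[0,0,0],"twist":[0,0,0]},{"gripper":50,"travel":[0,0,0],"twist":[0,0,0]},{"gripper":50,"travel":[0,0,0],"twist":[0,0,0]},{"gripper":50,"travel":[0,0,-30],"twist":[0,0,0]},{"gripper":50,"travel":[0,0,-50],"twist":[0,0,0]},{"gripper":50,"travel":[0,0,-50],"twist":[0,0,0]},{"gripper":50,"travel":[0,0,-50],"twist":[0,0,0]},{"gripper":50,"travel":[45,-16,0],"twist":[0,0,0]},{"gripper":50,"travel":[45,-16,0],"twist":[0,0,0]},{"gripper":50,"travel":[45,-16,0],"twist":[0,0,0]},{"gripper":50,"travel":[45,-16,0],"twist":[0,0,0]},{"gripper":50,"travel":[45,-16,0],"twist":[0,0,0]}]'
python3 -m crank '[{"gripper":50,"travel":[45,-16,0],"twist":[0,0,0]},{"gripper":50,"travel":[45,-16,0],"twist":[0,0,0]},{"gripper":50,"travel":[0,0,0],"twist":[0,0,0]},{"gripper":50,"travel":[0,0,0],"twist":[0,0,0]}]'
python3 - <<'E'
from h import *
im=bot.camera("top");s=bot.camera("scene")
f=lambda i:cv2.resize(i,(400,400),interpolation=cv2.INTER_CUBIC)
cv2.imwrite("pics/f8.png",np.hstack([f(im[140:230,320:410]),f(s[60:220,210:370])])[:,:,::-1])
for c in blobs(mask(im,(105,120,40),(125,255,255)),445,165,560,270)[:1]: print("drive",rect("top",c,.125))
E
```

```text
time: 49.42
ee_pos: [0.4936, -0.0631, 0.0648]
tcp_rot: [179.9, 0.0, 93.0]
wrist_force: [0.5, -0.4, -1.5]
opening: 0.0273
grasp_force: 39.8
time: 50.92
ee_pos: [0.4006, 0.1587, 0.2442]
tcp_rot: [180.0, -0.0, 93.0]
wrist_force: [0.5, 0.1, 0.3]
opening: 0.0502
grasp_force: 0.0
time: 51.42
ee_pos: [0.3646, 0.2455, 0.244]
tcp_rot: [180.0, 0.0, 93.1]
wrist_force: [0.8, 0.3, 0.4]
opening: 0.05
grasp_force: 0.0
drive ((478.108154296875, -297.09674072265625), (155.1660919189453, 35.68317794799805), 79.92876434326172)
```

View pics/f8.png

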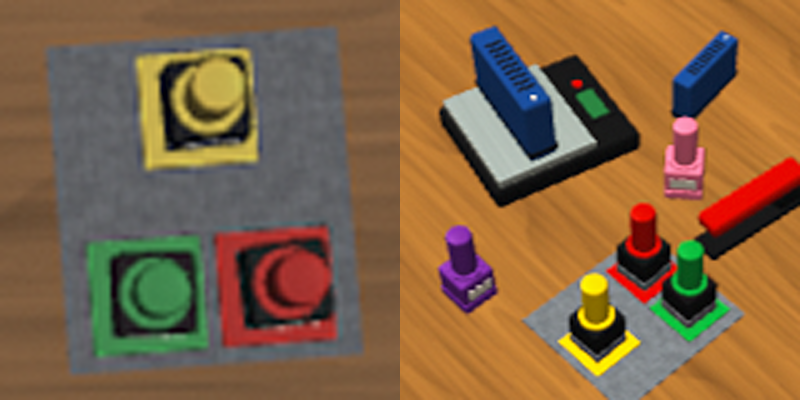

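All three stamps stand upright and centred on their own pads, and the drive stands upright on the plate. Handing in.

```bash
python3 -c "
from workcell import bot
print(bot.job_done())"
```

```text
the job is handed in; nothing more can be done
None
```

The job is handed in at about 51 s of the 144 s. In the last pictures the drive stands upright about 2 mm from the middle of the plate and each stamp stands upright, centred by eye on the pad of its own colour. The mug was left alone; the judge's verdict was not returned.

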